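Load a speculum magazine into the sprung loader and lock it

ROBOT

A 6-joint arm with a two-finger parallel gripper is mounted at the origin on the work surface. World frame = base frame: x ahead of the robot, y to its left, z up, the work surface at z = 0. Lengths are in mm, angles in rad, forces in N, time in s.
With the tool pointing down it reaches from about 400 to 925 mm from the base axis. Payload 12.5 kg.
Tool frame: the origin (TCP) lies between the finger pads; the fingertips stand 25 mm ahead of it and the grasp point (between the pads) lies 6 mm ahead of it; z points along the fingers, y is the line along which they close (so a half turn about z gives the same grasp; the last joint's range is limited). The gripper opens to 95 mm and grips with 3 to 60 N. Pads are 20 mm wide; open, the fingers measure 119 mm over their backs; the gripper's body (75 mm by 180 mm) begins 59 mm behind the grasp point.
Start: joints at [-1.438, 0.491, 1.559, -0, 1.092, -0.106], TCP at [147.857, -607.274, 239.661] pointing down, gripper open.
Joint ranges: [-3.1, 3.1], [-0.84, 2.19], [0.05, 2.79], [-1.13, 4.28], [0.06, 2.93], [-2.69, 2.69]. Speed limits (rad/s): [2.22, 2.22, 2.79, 3.14, 3.14, 3.14].

INTERFACE

Orientations are given as [roll, pitch, yaw] about the fixed x, y, z axes, in that order (R = Rz(yaw) Ry(pitch) Rx(roll)).
In Python, from cell import state, read_camera, job_done, cut_out gives the robot as it stands. The module is installed in compiled form; this text tells all that it offers.
- The arm moves only by the tool jog_arm, never from a script. Its argument "motion" is a list of rows, each a list of 2 entries, a list of its own where there are three numbers: the shift along the tool's x, y, z in mm, then the turn about the tool's z in rad. A call has 1 to 5 rows; each row is the pose to reach, as a shift and turn from the pose commanded when the call began, along the tool's axes at that moment; what a row does not reach only later rows make up. A row lasts 1/10 s, in which the tool goes at most 50 mm and 8.59 degrees, less where a joint would pass 70% of its speed; a pose out of reach is approached as far as the arm can. A call with a gripper value outside its range is refused whole. "grip" is the closure, from 0 (fully open) to 1 (shut), set as the call begins (left out, the last holds). The fingers move at their own pace and stop on an object; the grip force is fixed at half the most. Time passes only in rows, so rows that repeat a pose let the fingers close. It gives the time, the measured TCP pose, the force, the opening and the grip force at its end, in the units of the state.
- state(): the state, without advancing time (a new reading comes with each control period).
- read_camera(name): name is "scene" or "top"; returns a dict with "img" (400x640x3 uint8, blue, green, red), "vertical_fov" (degrees; the focal length in pixels is half the picture's height over the tangent of half this angle, whatever the lens; pixels are square), "cx", "cy" (the principal point, pixels), "extrinsics" (4x4, takes a point from camera to world coordinates). Camera axes: x right, y up, looking along -z (the intrinsics and any distortion apply to the point x, -y, -z); pixel columns grow to the right and rows downward; lengths in mm; the calibration is good to about 2 mm. A picture is of the moment at which its call begins. There is no depth.
- job_done(): hands the job in; it is judged then, once.
Trained networks look in a picture, given as the dict that the camera call returned (one of the last four; its "shot" number tells which), for a name from the list of things; names that differ only in an ending like _2 or _b are one class to them, and where a whole thing is asked for, a point or a joint stands for the part that bears it (a point fixed in the world has none). Each returns a list of dicts, best first, with "p" (0 to 1); they miss things now and then, are a little off and sometimes report something else, mostly with a low value. They report only what shows in the picture. A call takes as long as a camera call. They do not tell look-alikes from the thing itself.
- cut_out(name, picture): "region" (400x640 bool, what is visible of it) and "box" ([left, top, right, bottom] in pixels, round what is visible of it).
The state is a dict: "t": time; "joints": joint angles; "qvel": joint speeds; "tau": joint torques, N m; "eef_pos": TCP position; "tcp_rot": TCP orientation; "ft_force": force on the tool from outside, world axes, zero at the start; "moment": the same for the moment, N m; "opening": opening from 0.0 (shut) to 1.0 (fully open); "grip_force": force on a finger pad.
Only numpy, scipy, OpenCV 4.12 (cv2) and the standard library are available. Lean on these libraries where they do the work, as an engineer would, in place of code of your own. Each camera call takes 0.05 s, during which the arm holds its last target. There are 200 camera calls.

TASK

Draw the clear magazine of grey specula out of its storage sleeve by its blue-capped end, lay it flat on the tray clear of the sleeve, let go and take it again round its middle. With its white nose press the loader's orange sprung carriage back until the blue end drops in behind the low blue lip, let the spring clamp it lying flat in the loader, then turn the black-winged lock collar anticlockwise (from above) to its stop so that its arm lies across the magazine at the red mark. Leave the bowl, the otoscope head, the forceps and the ear loop where they are.

Things in the scene. Friction and masses are not known exactly. Their poses are not given: they have to be found in the camera images.
- magazine_mid (a point): Loose magazine: square clear tube of grey specula, 140 mm long, 36 mm wide and high, about 160 g; 16 mm blue cap at its -x end, 16 mm white nose at +x. Point: its very centre, 18 mm above its underside; x runs from cap to nose, z up. At first it lies on the tray, about 75 mm of its nose end in the sleeve, about 65 mm of the blue end sticking out towards the robot.
- magazine_cap (a point): Centre of the outer end face of the magazine's blue cap, 70 mm from the magazine's centre.
- magazine: The whole magazine; origin at the centre of its underside, axes as its centre point.
- sleeve: Fixed clear storage sleeve with white feet, standing on the tray. Origin at tray level in the middle of its mouth; its bore runs 82 mm deep along +x, is 46 mm wide and 46 mm high, open to the tray below; outside 50 mm high, 86 mm wide over the feet. The magazine comes out along the sleeve's -x.
- loader: Fixed white loader on the tray (tray top 8 mm above the work surface). Origin at tray level under the centre of the seated magazine; +x points to the sprung carriage, -x to the low blue lip. Base plate 6 mm high, reaching 49 mm to either side (more at the collar). White spring housing at x = 126 to 138 mm, 56 mm high.
- loader_seat (a point): Where the magazine's centre is when seated: 30 mm above the loader origin, underside on two pads 12 mm high. Loader axes. Side walls 30 mm high (from the loader origin), 46 mm apart inside, flank the magazine only from 31 to 71 mm either side of the middle; between them, x = -31 to +31 mm, fingers have room down to the base plate.
- loader_lip (a point): Middle of the top inner edge of the low blue lip: 70 mm behind the loader origin (-x), 28 mm above it. The seated magazine's blue cap rests against the lip.
- carriage (a joint): How far the orange sprung carriage is pressed back along the loader's +x (m): 0 at rest, 0.036 at its stop, 0.020 when the seated magazine is clamped. The spring gives about 4 N at rest, 8 N at 0.020 and 11 N at the stop.
- carriage_face (a point): Middle of the upright face of the orange carriage that the magazine presses; 50 mm ahead of the loader origin at rest: the gap to the lip is then 120 mm. The face is 42 mm wide, 14 to 66 mm above the loader origin, so a magazine held level with its underside above lip and walls can press it.
- collar (a joint): Turn of the captive lock collar about its upright axis (rad), anticlockwise from above: starts open (0 to 0.25); its stop at 1.45 is the locked mark, arm straight across the magazine. Light friction (0.04 N m) keeps it where it is left.
- collar_grip (a point): Centre of the collar's black wing, on the turning axis, at x = -58, y = +75, z = +70 mm in the loader frame. The wing is an upright bar 44 mm long, 14 mm thick, 57 to 84 mm above the loader origin; x runs along wing and arm towards the arm's tip.
- collar_arm_tip (a point): End of the collar's flat aluminium arm, red on top: 102 mm from the axis, 12 mm wide, 51 to 57 mm above the loader origin, passing just over the seated magazine's top (48 mm).
- bowl: Small white porcelain bowl, 70 mm wide, 35 mm high; bystander.
- otoscope_head: Chrome otoscope head standing on its foot, 77 mm high; bystander.
- forceps: Stainless Hartmann forceps lying flat, about 135 mm long; bystander.
- ear_loop: Brass ear loop lying flat, about 140 mm long; bystander.
Things that resemble listed ones, but are neither listed nor needed, are in the scene too. What is shaped like the magazine but green or purple is not meant.

How it is judged:
By the outcome, as a careful person would: the job done as asked, in the order asked, and still so for the second after the job is handed in, with the robot touching nothing.
It also fails if it takes over 66 s, if anything falls off the work surface, if the arm or the gripper's body presses on something with over 40 N, if the wrist force passes 120 N, or if a joint passes its speed limit or range.

## Working session

There is one attempt and no reset: what is moved stays moved. The work goes in short steps, Python scripts to look and compute and a tool call to move; the robot and the scene stay as the last step left them, time stands still between calls to the robot, and variables do not carry over. Pictures are saved under pics/ and viewed, at most 10 in all, crops included, and the job is handed in when it is done.

Besides the shell and the picture viewer there is one more tool, called after "Request:" as name(argument=value, ...), one argument or row to a line, values as JSON. jog_arm: Moves the arm, as the interface text tells. Its arguments: {"type":"object","properties":{"motion":{"type":"array"},"grip":{"type":"number"}},"required":["motion"]}

```bash
mkdir -p pics
cat > h.py <<'E'
import numpy as np, cv2
from cell import state, read_camera, job_done, cut_out
def ray(c,u,v):
    f=200/np.tan(np.radians(c["vertical_fov"])/2); E=np.array(c["extrinsics"])
    d=E[:3,:3]@np.array([(u-c["cx"])/f,-(v-c["cy"])/f,-1]); return E[:3,3],d
def at(c,u,v,z):
    o,d=ray(c,u,v); return (o+d*(z-o[2])/d[2]).round(1)
def pix(c,P):
    f=200/np.tan(np.radians(c["vertical_fov"])/2); E=np.array(c["extrinsics"])
    p=E[:3,:3].T@(np.array(P,float)-E[:3,3]); return (c["cx"]+f*p[0]/-p[2], c["cy"]-f*p[1]/-p[2])
E
python3 - <<'E'
from h import *
s=state(); print(s)
for n in("scene","top"):
    c=read_camera(n); cv2.imwrite(f"pics/{n}0.png",c["img"]); print({k:v for k,v in c.items() if k!="img"})
    for k in("magazine","magazine_cap","sleeve","loader","carriage","collar","collar_arm_tip","bowl","otoscope_head","forceps","ear_loop"):
        try: print(k,[(round(r["p"],2),[int(x) for x in r["box"]]) for r in cut_out(k,c)])
        except Exception as e: print(k,e)
E
```

```text
{'t': 0.0, 'joints': array([-1.43758855e+00,  4.91570656e-01,  1.55944554e+00,  1.75749072e-05,
        1.09168487e+00, -1.05596386e-01]), 'qvel': array([-0.00149726, -0.00050615, -0.0006611 ,  0.00049891,  0.00140899,
       -0.00076219]), 'tau': array([-1.72596232e-03, -6.12640929e+01, -2.58180732e+01,  6.91158953e-02,
        4.81130148e-02, -8.27337567e-05]), 'eef_pos': array([ 147.83806455, -607.04746982,  239.0561827 ]), 'tcp_rot': array([-3.14049206e+00, -1.32327263e-04,  2.38795977e-01]), 'ft_force': array([ 0.89394087, -0.9026052 , -0.31184271]), 'moment': array([-0.02716788, -0.00692596,  0.01745292]), 'grip_force': 0.0, 'opening': 0.9976303137150491}
{'vertical_fov': 54.0946520437262, 'cx': 321.3470617327414, 'cy': 195.4386500302178, 'extrinsics': array([[ 3.41139819e-01, -6.65003186e-01,  6.64375185e-01,
         1.29242654e+03],
       [ 9.40010303e-01,  2.42886338e-01, -2.39555540e-01,
        -1.95229595e+02],
       [-2.06245821e-03,  7.06241453e-01,  7.07968048e-01,
         9.40170891e+02],
       [ 0.00000000e+00,  0.00000000e+00,  0.00000000e+00,
         1.000000
[... 881 characters left out ...]
00]]), 'shot': 2}
magazine [(0.83, [290, 170, 305, 198]), (0.8, [146, 154, 175, 190]), (0.77, [239, 261, 258, 304])]
magazine_cap [(0.84, [242, 259, 255, 311]), (0.71, [143, 151, 174, 190]), (0.51, [291, 176, 307, 195])]
sleeve [(0.86, [285, 147, 314, 180])]
loader [(0.72, [384, 136, 437, 214])]
carriage [(0.64, [414, 141, 430, 166]), (0.2, [379, 133, 439, 213])]
collar [(0.48, [384, 174, 399, 213]), (0.3, [378, 133, 443, 212])]
collar_arm_tip [(0.68, [385, 174, 397, 215])]
bowl [(0.69, [345, 115, 366, 135]), (0.64, [375, 134, 439, 214])]
otoscope_head [(0.83, [209, 146, 231, 164]), (0.71, [416, 138, 429, 163])]
forceps [(0.66, [481, 169, 498, 204]), (0.34, [284, 148, 315, 179])]
ear_loop []
```

View pics/top0.png

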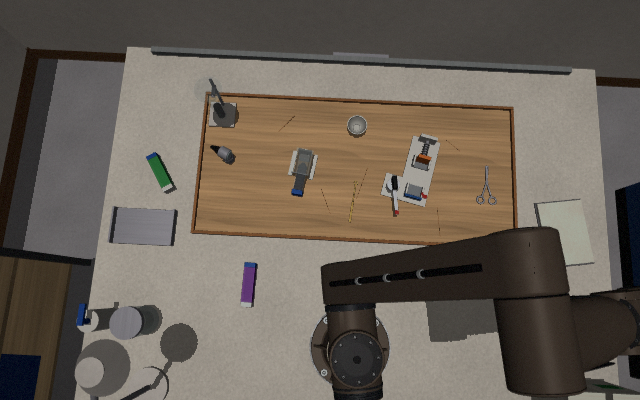

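View pics/scene0.png

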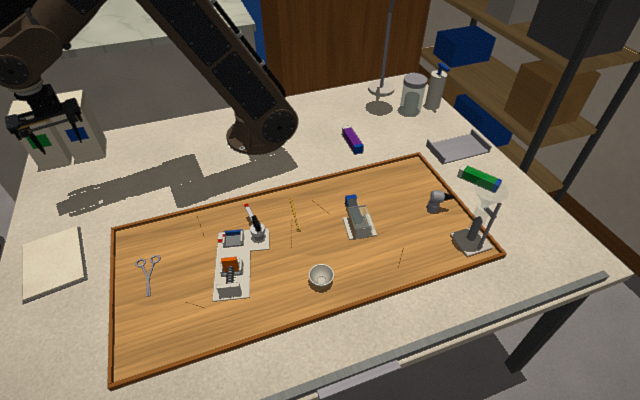

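The magazine with the blue cap, in the sleeve, is at top (298,188) and scene (351,200). Look-alikes are the green one at top (160,172) and the purple one at top (248,285). I choose the clear one in the sleeve. The loader is at top (412,175), with its carriage at (422,160) and its collar wing at (394,185). A close crop of each view comes next.

Run:
```python
from h import *
a=cv2.imread("pics/top0.png")[125:225,280:440]; cv2.imwrite("pics/c1.png",cv2.resize(a,None,fx=5,fy=5,interpolation=cv2.INTER_CUBIC))
a=cv2.imread("pics/scene0.png")[185:305,200:385-25]; cv2.imwrite("pics/c2.png",cv2.resize(a,None,fx=5,fy=5,interpolation=cv2.INTER_CUBIC))
a=cv2.imread("pics/scene0.png")[185:245,330:390]; cv2.imwrite("pics/c3.png",cv2.resize(a,None,fx=9,fy=9,interpolation=cv2.INTER_CUBIC))
```

```text
(no output)
```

View pics/c1.png

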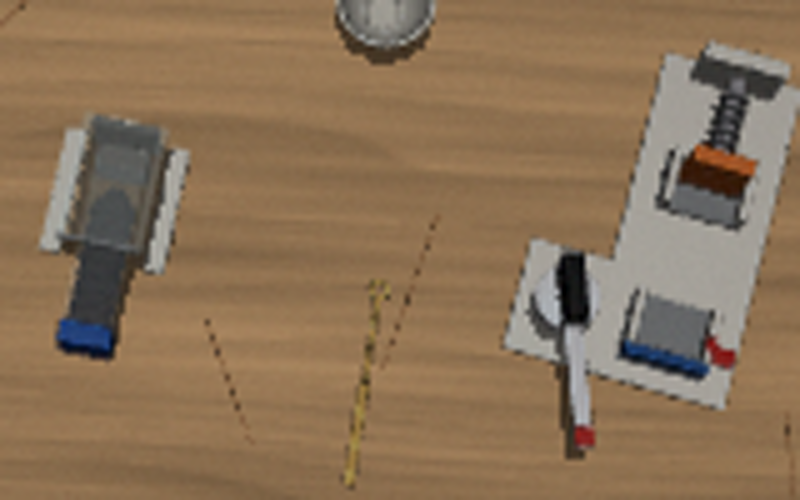

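View pics/c2.png

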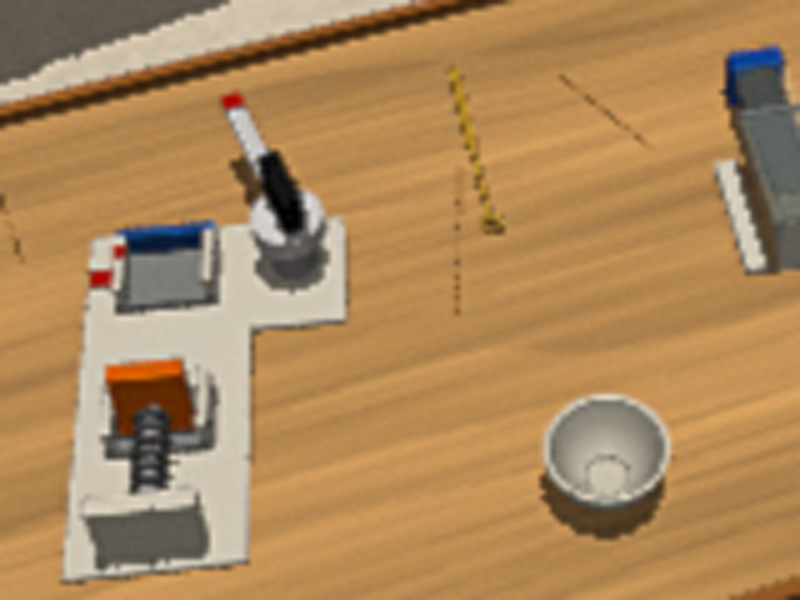

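The crops confirm the choice: a clear tube with a blue cap at c1 (87,337), nose in the white-footed sleeve. The loader shows its housing at c1 (748,60), carriage at (722,165), lip at (668,352), wing at (572,285) and red arm tip at (585,433). The arm points away along the loader's -x.

```bash
cat > fit.py <<'E'
from h import *
from scipy.optimize import least_squares
T=lambda x,y:(280+x/5-.4,125+y/5-.4)
S=lambda x,y:(200+x/5-.4,185+y/5-.4)
def cams(): return {"t":read_camera("top"),"s":read_camera("scene")}
def fitpose(c,F,x0,rot=None):
    # F: (cam,pix,localpt) ; pose x,y,yaw on tray z=8
    def pr(p):
        r=[]
        for k,uv,L in F:
            cs,sn=np.cos(p[2]),np.sin(p[2]); L=np.array(L(p) if callable(L) else L,float)
            W=(p[0]+cs*L[0]-sn*L[1],p[1]+sn*L[0]+cs*L[1],8+L[2])
            r.append(np.array(pix(c[k],W))-uv)
        return np.concatenate(r)
    s=least_squares(pr,x0,loss="soft_l1",x_scale=[10,10,.1,.1][:len(x0)]); return s.x,pr(s.x).reshape(-1,2).round(1)
E
python3 - <<'E'
from fit import *
c=cams()
tip=lambda p:(-58+102*np.cos(p[3]),75+102*np.sin(p[3]),57)
F=[("t",T(748,60),(132,0,56)),("t",T(722,168),(50,0,66)),("t",T(669,352),(-70,0,28)),("t",T(571,285),(-58,75,84)),("t",T(585,432),tip),
("s",S(146,364),(50,0,66)),("s",S(278,180),(-58,75,84)),("s",S(233,100),tip),("s",S(145,498),(132,0,56))]
x,r=fitpose(c,F,[620,-230,-.2,3.2]); print("loader",x.round(3),"q",(x[3]+np.pi/2+1.45)%(2*np.pi)); print(r.tolist())
for f in [(68,128),(40,248),(188,150),(160,272)]: print("foot z~14",at(c["t"],*T(*f),14))
for n,M in(("t",(285,175,310,200)),("s",(338,188,364,210))):
    im=c[n]["img"]; h=cv2.cvtColor(im,cv2.COLOR_BGR2HSV); m=cv2.inRange(h,(105,140,30),(125,255,255))
    z=np.zeros_like(m); z[M[1]:M[3],M[0]:M[2]]=m[M[1]:M[3],M[0]:M[2]]; ys,xs=np.nonzero(z)
    print(n,len(xs),xs.mean(),ys.mean(),xs.min(),xs.max(),ys.min(),ys.max(),cv2.boxPoints(cv2.minAreaRect(np.c_[xs,ys].astype(np.float32))).tolist(), at(c[n],xs.mean(),ys.mean(),40))
    g=z[M[1]:M[3],M[0]:M[2]]>0; v=im.max(2)[M[1]:M[3],M[0]:M[2]]
    for a,b in zip(g,v): print("".join(f"{y:4d}" if q else "   ." for q,y in zip(a,b)))
E
```

```text
loader [ 5.63520e+02 -2.04776e+02 -2.33000e-01  3.49300e+00] q 0.23055683650521086
[[0.1, -0.9], [0.2, -0.8], [-0.4, -0.9], [1.0, -1.1], [-0.0, 2.2], [0.1, -1.2], [0.9, -1.0], [-0.4, -1.3], [-0.6, 0.2]]
foot z~14 [633.4 219.6  14. ]
foot z~14 [547.6 233.2  14. ]
foot z~14 [621.9 136.5  14. ]
foot z~14 [535. 151.  14.]
t 57 296.5964912280702 192.01754385964912 292 302 189 195 [[291.076904296875, 193.61538696289062], [292.1153564453125, 188.42306518554688], [302.5, 190.5], [301.4615478515625, 195.69232177734375]] [481.7 197.3  40. ]
   .   .   .   .   .   .   .   .   .   .   .   .   .   .   .   .   .   .   .   .   .   .   .   .   .
   .   .   .   .   .   .   .   .   .   .   .   .   .   .   .   .   .   .   .   .   .   .   .   .   .
   .   .   .   .   .   .   .   .   .   .   .   .   .   .   .   .   .   .   .   .   .   .   .   .   .
   .   .   .   .   .   .   .   .   .   .   .   .   .   .   .   .   .   .   .   .   .   .   .   .   .
   .   .   .   .   .   .   .   .   .   .   .   .   .   .   .   .   .   .   .   .   .   .   .   .   .
   .   .   .   .   .   .   .   .   .   .   .   .   .   .  
[... 3801 characters left out ...]
62   .   .   .   .   .   .   .   .   .   .   .   .   .   .   .   .   .
   .   .   .   .   .   .   .   .  68   .   .   .   .   .   .   .   .   .   .   .   .   .   .   .   .   .
   .   .   .   .   .   .   .   .  67   .   .   .   .   .   .   .   .   .   .   .   .   .   .   .   .   .
   .   .   .   .   .   .   .   .   .   .   .   .   .   .   .   .   .   .   .   .   .   .   .   .   .   .
   .   .   .   .   .   .   .   .   .   .   .   .   .   .   .   .   .   .   .   .   .   .   .   .   .   .
   .   .   .   .   .   .   .   .   .   .   .   .   .   .   .   .   .   .   .   .   .   .   .   .   .   .
   .   .   .   .   .   .   .   .   .   .   .   .   .   .   .   .   .   .   .   .   .   .   .   .   .   .
```

```bash
cat >> fit.py <<'E'
def tri(c,a,b):
    A=[];B=[]
    for k,uv in(("t",a),("s",b)):
        o,d=ray(c[k],*uv); d/=np.linalg.norm(d); P=np.eye(3)-np.outer(d,d); A.append(P);B.append(P@o)
    A=np.vstack(A);B=np.hstack(B); X=np.linalg.lstsq(A,B,rcond=None)[0]; return X.round(1),np.linalg.norm(A@X-B).round(1)
E
python3 - <<'E'
from fit import *
c=cams()
print("carr 66+8",tri(c,T(722,168),S(146,364))); print("wing 92",tri(c,T(571,285),S(278,180))); print("tip 65",tri(c,T(585,432),S(233,100)));print("hous 64",tri(c,T(748,60),S(145,498)))
print("captop 44",tri(c,(296.6,191.3),(350.5,195.0)))
t=c["t"]["img"].astype(int); s=c["s"]["img"].astype(int)
# tray edge straightness: wood border redness vs. table
def edge(im,cols,r0,r1):
    out=[]
    for u in cols:
        g=im[:,u,0]; f=[(r0+(r1-r0)*(u-cols[0])/(cols[-1]-cols[0]))]; v=int(f[0]); w=g[v-12:v+13]; d=np.diff(w); out.append(v-12+np.abs(d).argmax()+.5)
    p=np.polyfit([cols[0],cols[-1]],[out[0],out[-1]],1); return [round(o-np.polyval(p,u),1) for o,u in zip(out,cols)]
print(edge(t,range(215,510,20),93,107)); print(edge(s,range(120,500,25),380,257)); print(edge(s,range(120,415,20),226,158))
E
```

```text
carr 66+8 (array([ 611.3, -217.4,   68. ]), np.float64(0.2))
wing 92 (array([ 522. , -118.8,   85.3]), np.float64(3.5))
tip 65 (array([ 430.1, -130.4,   66. ]), np.float64(0.3))
hous 64 (array([ 689.8, -234.7,   61.1]), np.float64(1.4))
captop 44 (array([483. , 196.9,  45.2]), np.float64(0.3))
[np.float64(-0.0), np.float64(-10.2), np.float64(-9.4), np.float64(-8.6), np.float64(-7.9), np.float64(-7.1), np.float64(-6.3), np.float64(-5.5), np.float64(-4.7), np.float64(-3.9), np.float64(-3.1), np.float64(-2.4), np.float64(-1.6), np.float64(-0.8), np.float64(0.0)]
[np.float64(0.0), np.float64(0.5), np.float64(-0.1), np.float64(0.4), np.float64(-0.1), np.float64(0.3), np.float64(0.8), np.float64(0.3), np.float64(0.7), np.float64(0.2), np.float64(0.7), np.float64(0.1), np.float64(0.6), np.float64(0.1), np.float64(0.5), np.float64(0.0)]
[np.float64(-0.0), np.float64(0.9), np.float64(0.7), np.float64(-2.4), np.float64(0.4), np.float64(0.3), np.float64(0.1), np.float64(-0.0), np.float64(-0.1), np.float64(-0.3), np.float64(-0.4), np.float64(-0.6), np.float64(0.3), np.float64(0.1), np.float64(-0.0)]
```

```bash
cat >> h.py <<'E'
def shift(x,y,z,yaw=None):
    from scipy.spatial.transform import Rotation as R
    s=state(); r=s["tcp_rot"]; m=R.from_euler("xyz",r).as_matrix()
    d=m.T@(np.array([x,y,z])-s["eef_pos"])
    return d.round(1).tolist(), None if yaw is None else round(r[2]-yaw,3)
E
python3 - <<'E'
from h import *
print(shift(450,-300,200,-.157),shift(495,195,140,-.157))
E
```

```text
([366.2, -227.1, 39.7], np.float64(0.396)) ([527.0, -697.4, 99.6], np.float64(0.396))
```

Request:
jog_arm(
  motion=[
    [[42,-26,4],0],
    [[84,-52,8],0],
    [[126,-78,12],0],
    [[168,-104,16],0],
    [[210,-130,20],0],
  ],
)

```text
t: 1.9
eef_pos: [322.2, -429.8, 219.7]
tcp_rot: [3.141, -0.0, 0.238]
ft_force: [0.6, -1.2, 0.0]
opening: 0.998
grip_force: 0.0
```

Request:
jog_arm(
  motion=[
    [[40,-28,4],0],
    [[80,-56,8],0],
    [[120,-84,12],0],
    [[156,-115,16],0],
    [[170,-160,20],0],
  ],
)

```text
t: 2.4
eef_pos: [450.8, -234.5, 199.4]
tcp_rot: [3.14, -0.001, 0.239]
ft_force: [1.3, 0.1, 0.4]
opening: 0.998
grip_force: 0.0
```

Request:
jog_arm(
  motion=[
    [[18,-45,4],0],
    [[36,-90,8],0],
    [[54,-135,12],0],
    [[72,-180,16],0],
    [[90,-225,20],0],
  ],
)

```text
t: 2.9
eef_pos: [482.8, 6.2, 179.7]
tcp_rot: [3.141, -0.001, 0.239]
ft_force: [1.2, 0.0, 0.5]
opening: 1.003
grip_force: 0.0
```

Run:
```python
from h import *
s=state(); print(s["t"],s["eef_pos"],s["tcp_rot"],s["joints"].round(2)); print(shift(495,195,140,-.157),shift(495,195,37))
```

```text
2.9 [482.78293762   6.1810547  179.69882802] [ 3.14126569e+00 -6.00950342e-04  2.38589811e-01] [-0.12  0.37  1.97 -0.    0.8   1.21]
([56.5, -180.6, 39.7], np.float64(0.396)) ([56.4, -180.6, 142.7], None)
```

Request:
jog_arm(
  motion=[
    [[14,-45,10],0.1],
    [[28,-90,20],0.2],
    [[42,-135,30],0.3],
    [[56,-180,40],0.396],
    [[56,-180,40],0.396],
  ],
)

```text
t: 3.4
eef_pos: [494.1, 196.8, 138.5]
tcp_rot: [-3.142, 0.001, -0.157]
ft_force: [-0.4, 0.1, 1.7]
opening: 1.0
grip_force: 0.0
```

Run:
```python
from fit import *
c=cams(); s=state(); print(s["eef_pos"],s["tcp_rot"],shift(495,195,37,-.157))
a=c["t"]["img"][130:230,240:360]; b=c["s"]["img"][130:230,290:410]
cv2.imwrite("pics/g1.png",np.hstack([cv2.resize(q,(400,333),interpolation=cv2.INTER_CUBIC) for q in(a,b)]))
print(pix(c["t"],s["eef_pos"]+[0,0,-25]),pix(c["s"],s["eef_pos"]+[0,0,-25]))
```

```text
[494.1956679  193.24020452 139.28377941] [ 3.14112345e+00  5.47598434e-04 -1.53895253e-01] ([0.6, -1.9, 102.3], np.float64(0.003))
(np.float64(296.97551587513027), np.float64(183.189939302808)) (np.float64(352.00833308808194), np.float64(181.8511655277917))
```

View pics/g1.png

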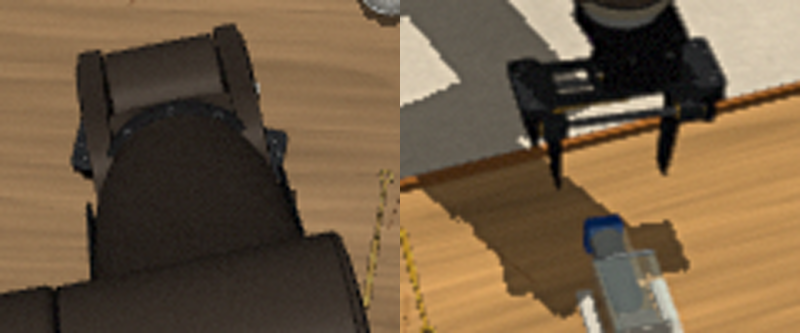

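The scene view shows both fingertips around px (353,184), within about 1 px of the prediction. They are above the blue cap at (351,197), so I can descend.

Request:
jog_arm(
  motion=[
    [[1,-1,40],0],
    [[1,-1,80],0],
    [[1,-1,100],0],
    [[1,-1,102],0],
    [[1,-1,102],0],
  ],
)

```text
t: 4.0
eef_pos: [496.0, 192.3, 38.1]
tcp_rot: [3.141, 0.0, -0.158]
ft_force: [-0.2, -0.9, -0.4]
opening: 0.999
grip_force: 0.0
```

Request:
jog_arm(
  motion=[
    [[0,0,0],0],
    [[0,0,0],0],
    [[0,0,0],0],
    [[0,0,0],0],
    [[0,0,0],0],
  ],
  grip=1,
)

```text
t: 4.5
eef_pos: [495.8, 193.3, 37.9]
tcp_rot: [-3.141, -0.001, -0.157]
ft_force: [-0.3, 0.1, 0.2]
opening: 0.635
grip_force: 0.0
```

Request:
jog_arm(
  motion=[
    [[0,0,0],0],
    [[0,0,0],0],
    [[0,0,0],0],
    [[0,0,0],0],
    [[0,0,0],0],
  ],
)

```text
t: 5.0
eef_pos: [495.7, 193.3, 37.6]
tcp_rot: [3.142, 0.0, -0.157]
ft_force: [0.1, 0.2, -1.4]
opening: 0.381
grip_force: 29.7
```

Request:
jog_arm(
  motion=[
    [[-8,0,0],0],
    [[-22,0,0],0],
    [[-38,0,0],0],
    [[-54,0,0],0],
    [[-70,0,0],0],
  ],
)

```text
t: 5.5
eef_pos: [424.7, 204.3, 37.6]
tcp_rot: [3.141, 0.001, -0.157]
ft_force: [0.2, 0.4, 0.1]
opening: 0.381
grip_force: 29.7
```

Request:
jog_arm(
  motion=[
    [[-14,0,0],0],
    [[-26,0,0],0],
    [[-34,0,0],0],
    [[-36,0,0],0],
    [[-36,0,0],0],
  ],
)

```text
t: 6.0
eef_pos: [391.0, 209.9, 37.6]
tcp_rot: [3.142, -0.0, -0.157]
ft_force: [-1.1, -0.4, -1.6]
opening: 0.383
grip_force: 29.7
```

Run:
```python
from fit import *
c=cams(); s=state(); print(s["eef_pos"],s["ft_force"])
a=c["t"]["img"][130:250,240:384]; b=c["s"]["img"][130:250,266:410]
cv2.imwrite("pics/g2.png",np.hstack([cv2.resize(q,(400,333),interpolation=cv2.INTER_CUBIC) for q in(a,b)]))
```

```text
[391.44380246 209.87003117  37.57071611] [ 0.7725955   0.23130697 -0.26122541]
```

View pics/g2.png

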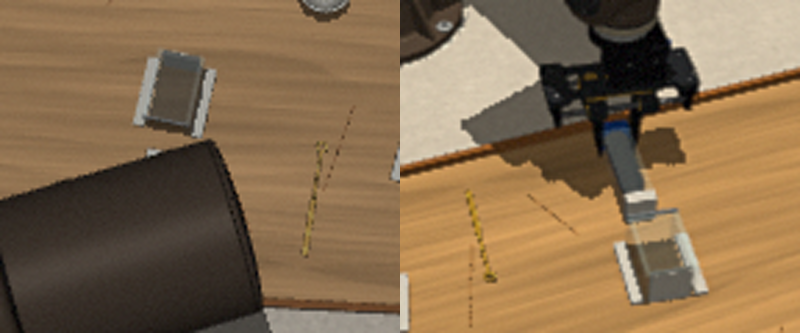

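The magazine is out, with its white nose at g2 (640,205) ahead of the sleeve mouth at (650,225) and a visible gap between them. Next I release it, rise and measure.

Request:
jog_arm(
  motion=[
    [[0,0,0],0],
    [[0,0,0],0],
    [[0,0,0],0],
    [[0,0,0],0],
    [[0,0,0],0],
  ],
  grip=0,
)

```text
t: 6.6
eef_pos: [391.0, 209.8, 37.6]
tcp_rot: [3.142, -0.0, -0.157]
ft_force: [-0.2, -0.1, 0.7]
opening: 0.74
grip_force: 0.0
```

Request:
jog_arm(
  motion=[
    [[0,0,0],0],
    [[0,0,0],0],
    [[0,0,-40],0],
    [[0,0,-80],0],
    [[0,0,-120],0],
  ],
)

```text
t: 7.1
eef_pos: [390.6, 209.7, 158.9]
tcp_rot: [3.141, 0.001, -0.157]
ft_force: [0.5, 0.2, -0.5]
opening: 0.996
grip_force: 0.0
```

Request:
jog_arm(
  motion=[
    [[40,30,0],0],
    [[80,60,0],0],
    [[120,90,0],0],
    [[120,130,0],0],
    [[120,150,0],0],
  ],
)

```text
t: 7.6
eef_pos: [486.0, 40.4, 157.2]
tcp_rot: [3.141, 0.001, -0.159]
ft_force: [-0.4, 0.7, -0.2]
opening: 0.998
grip_force: 0.0
```

Run:
```python
from fit import *
c=cams(); s=state(); print(s["eef_pos"],s["ft_force"])
a=c["t"]["img"][150:250,240:360]; b=c["s"]["img"][140:240,290:410]
cv2.imwrite("pics/g3.png",np.hstack([cv2.resize(q,(400,333),interpolation=cv2.INTER_CUBIC) for q in(a,b)]))
```

```text
[485.72738761  40.92645629 157.48487291] [ 0.17000276 -0.12076318 -0.71562649]
```

View pics/g3.png

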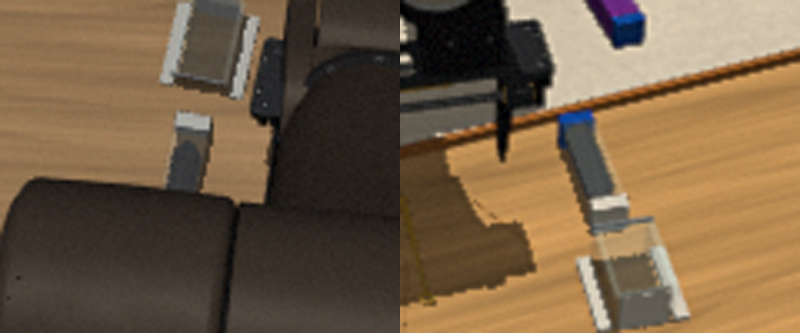

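Run:
```python
from fit import *
c=cams()
n1=at(c["t"],298.0,184.15,44); n2=at(c["s"],352.65,202.6,44); k=at(c["s"],342.0,173.7,44); print(n1,n2,k,np.linalg.norm(n2-k),np.arctan2(*(n2-k)[1::-1]))
```

```text
[507.7 194.1  44. ] [515.7 190.4  44. ] [376.9 210.2  44. ] 140.2051354266313 -0.1416953196865857
```

Run:
```python
from h import *
print(shift(443,201.7,100,-.157),shift(443,201.7,38))
```

```text
([-67.6, -150.0, 57.6], np.float64(-0.001)) ([-67.6, -149.9, 119.6], None)
```

Request:
jog_arm(
  motion=[
    [[-20,-45,0],0],
    [[-40,-90,10],0],
    [[-60,-135,30],0],
    [[-67,-150,55],0],
    [[-67,-150,60],0],
  ],
)

```text
t: 8.3
eef_pos: [441.3, 204.5, 95.8]
tcp_rot: [3.14, 0.003, -0.152]
ft_force: [-0.0, -0.3, 1.2]
opening: 0.995
grip_force: 0.0
```

Request:
jog_arm(
  motion=[
    [[0,0,25],0],
    [[0,0,50],0],
    [[0,0,59],0],
    [[0,0,59],0],
    [[0,0,59],0],
  ],
)

```text
t: 8.8
eef_pos: [443.8, 201.5, 39.4]
tcp_rot: [-3.141, -0.001, -0.157]
ft_force: [-0.0, -0.2, -0.7]
opening: 0.997
grip_force: 0.0
```

Request:
jog_arm(
  motion=[
    [[0,0,0],0],
    [[0,0,0],0],
    [[0,0,0],0],
    [[0,0,0],0],
    [[0,0,0],0],
  ],
  grip=1,
)

```text
t: 9.3
eef_pos: [443.4, 201.5, 38.8]
tcp_rot: [-3.142, -0.0, -0.157]
ft_force: [-0.5, 0.5, -0.5]
opening: 0.641
grip_force: 0.0
```

Request:
jog_arm(
  motion=[
    [[0,0,0],0],
    [[0,0,0],0],
    [[0,0,0],0],
    [[0,0,0],0],
    [[0,0,0],0],
  ],
)

```text
t: 9.8
eef_pos: [443.3, 201.5, 38.6]
tcp_rot: [3.142, -0.0, -0.157]
ft_force: [0.7, 0.6, -1.2]
opening: 0.379
grip_force: 29.8
```

Run:
```python
from fit import *
c=cams()
for k,f,z,prs in(("t",T,14,[((795,95),(722,408)),((666,56),(614,250))]),("s",S,14,[((91,240),(64,578)),((250,330),(248,560))])):
    for a,b in prs:
        p=at(c[k],*f(*a),z);q=at(c[k],*f(*b),z); print(k,p,q,np.arctan((p-q)[1]/(p-q)[0]))
o=np.array([562.5,-205]);y=-.233;R=np.array([[np.cos(y),-np.sin(y)],[np.sin(y),np.cos(y)]])
p=o+R@[-40,0]; print(p); print(shift(443,201.5,150),shift(*p,150,y))
```

```text
t [ 683.1 -279.3   14. ] [ 460.8 -230.2   14. ] -0.217382558475454
t [ 706.7 -190.1   14. ] [ 566.3 -156.2   14. ] -0.23691838428455045
s [ 465.5 -233.5   14. ] [ 691.6 -285.    14. ] -0.2239544572504465
s [ 565.7 -157.1   14. ] [ 714.4 -191.4   14. ] -0.22670061622709003
[ 523.58087672 -195.7641003 ]
([-0.3, 0.1, -111.4], None) ([141.4, 379.9, -111.4], np.float64(0.076))
```

Request:
jog_arm(
  motion=[
    [[0,0,-15],0],
    [[0,0,-50],0],
    [[0,0,-85],0],
    [[10,25,-105],0],
    [[25,65,-111],0],
  ],
)

```text
t: 10.4
eef_pos: [458.4, 134.0, 151.8]
tcp_rot: [-3.14, -0.004, -0.154]
ft_force: [-0.2, 0.0, -0.8]
opening: 0.376
grip_force: 29.8
```

Request:
jog_arm(
  motion=[
    [[16,43,0],0],
    [[32,86,0],0],
    [[48,129,0],0],
    [[64,172,0],0],
    [[80,215,0],0],
  ],
)

```text
t: 10.9
eef_pos: [503.1, -93.4, 149.6]
tcp_rot: [3.142, 0.0, -0.157]
ft_force: [0.9, 0.8, -0.9]
opening: 0.376
grip_force: 29.8
```

Request:
jog_arm(
  motion=[
    [[14,40,0],0.02],
    [[26,75,0],0.05],
    [[34,97,0],0.069],
    [[36,100,0],0.069],
    [[36,100,0],0.069],
  ],
)

```text
t: 11.4
eef_pos: [522.8, -196.0, 149.3]
tcp_rot: [-3.141, 0.001, -0.227]
ft_force: [-0.7, 0.9, -1.7]
opening: 0.38
grip_force: 29.8
```

Run:
```python
from fit import *
c=cams(); s=state(); print(s["eef_pos"],s["tcp_rot"],s["ft_force"]); print(shift(523.5,-196,74,-.226))
b=c["s"]["img"][150:310,180:320]
cv2.imwrite("pics/g4.png",cv2.resize(b,(525,600),interpolation=cv2.INTER_CUBIC))
```

```text
[ 522.74198241 -194.82259124  149.46579412] [-3.14137707e+00  8.33285099e-04 -2.25273115e-01] [-0.4160161   0.06606361 -1.23420234]
([1.1, 1.0, 75.5], np.float64(0.001))
```

View pics/g4.png

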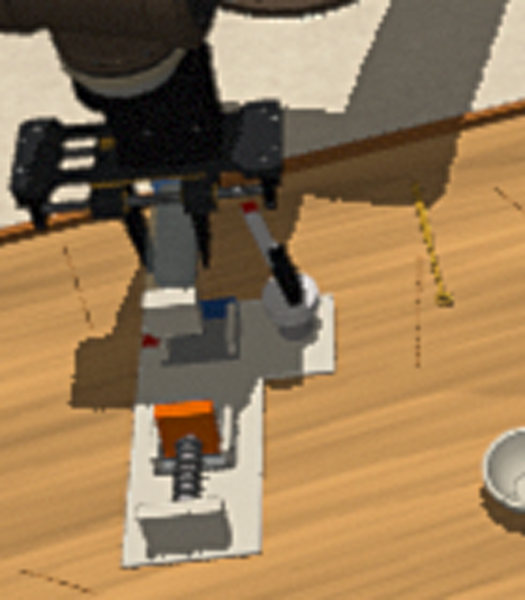

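The magazine is held level above the loader, with its nose at g4 (170,303), the carriage at (184,404) and the lip at (218,306). The arm and wing are clear to the right. Next I check the lateral alignment with the same camera.

Run:
```python
from fit import *
c=cams(); s=state(); g=lambda x,y:(x/3.75+180-.37,y/3.75+150-.37)
y=-.226;R=np.array([[np.cos(y),-np.sin(y)],[np.sin(y),np.cos(y)]])
for n,p,z in(("nose",(170,303),s["eef_pos"][2]+5.4),("noseL",(143,306),s["eef_pos"][2]+5.4),("noseR",(197,300),s["eef_pos"][2]+5.4),("carr",(183.5,404.5),74),("hous",(183,505),64)):
    w=at(c["s"],*g(*p),z); print(n,w,R.T@(w[:2]-[562.5,-205]))
print(R.T@(s["eef_pos"][:2]-[562.5,-205]))
```

```text
nose [ 590.5 -208.9  155.1] [28.16189045  2.47344424]
noseL [ 586.8 -227.   155.1] [ 28.61184645 -15.99538191]
noseR [ 594.2 -190.8  155.1] [27.71193444 20.9422704 ]
carr [ 616.1 -218.    74. ] [55.15003309 -0.65867269]
hous [ 692.2 -234.1   64. ] [132.92255398   0.70330954]
[-40.85070086   1.18433084]
```

Request:
jog_arm(
  motion=[
    [[0,2,30],0],
    [[0,2,60],0],
    [[0,2,74],0],
    [[0,2,75],0],
    [[0,2,75],0],
  ],
)

```text
t: 12.1
eef_pos: [522.8, -197.3, 75.0]
tcp_rot: [3.142, 0.0, -0.225]
ft_force: [0.6, 0.1, -1.1]
opening: 0.376
grip_force: 29.8
```

Request:
jog_arm(
  motion=[
    [[5,0,0],0],
    [[10,0,0],0],
    [[15,0,0],0],
    [[18,0,0],0],
    [[21,0,0],0],
  ],
)

```text
t: 12.6
eef_pos: [543.5, -202.6, 74.8]
tcp_rot: [3.141, -0.0, -0.226]
ft_force: [-0.5, 0.8, -1.1]
opening: 0.377
grip_force: 29.8
```

Request:
jog_arm(
  motion=[
    [[3,0,0],0],
    [[6,0,0],0],
    [[8,0,0],0],
    [[8,0,0],0],
    [[8,0,0],0],
  ],
)

```text
t: 13.1
eef_pos: [550.5, -204.2, 74.5]
tcp_rot: [-3.141, 0.001, -0.226]
ft_force: [-5.6, 1.0, 1.0]
opening: 0.379
grip_force: 29.8
```

Request:
jog_arm(
  motion=[
    [[4,0,0],0],
    [[8,0,0],0],
    [[12,0,0],0],
    [[15,0,0],0],
    [[15,0,0],0],
  ],
)

```text
t: 13.6
eef_pos: [564.9, -207.1, 74.4]
tcp_rot: [-3.141, 0.002, -0.226]
ft_force: [-8.2, 3.5, 4.9]
opening: 0.38
grip_force: 29.9
```

Request:
jog_arm(
  motion=[
    [[2,0,0],0],
    [[4,0,0],0],
    [[6,0,0],0],
    [[6,0,0],0],
    [[6,0,0],0],
  ],
)

```text
t: 14.1
eef_pos: [570.2, -208.3, 74.4]
tcp_rot: [-3.141, 0.003, -0.226]
ft_force: [-9.1, 4.6, 2.8]
opening: 0.38
grip_force: 29.9
```

Run:
```python
from fit import *
c=cams(); s=state(); print(s["eef_pos"],s["tcp_rot"],s["ft_force"],s["moment"])
b=c["s"]["img"][180:310,190:300]; a=c["t"]["img"][125:225,370:455]
cv2.imwrite("pics/g5.png",np.hstack([cv2.resize(b,(440,520),interpolation=cv2.INTER_CUBIC),cv2.resize(a,(350,520),interpolation=cv2.INTER_CUBIC)]))
```

```text
[ 570.20927119 -208.23433378   74.39644116] [-3.14081285  0.00316855 -0.22596303] [-8.91899525  4.0965608   3.49399295] [ 0.68657117  1.21502601 -0.02246245]
```

View pics/g5.png

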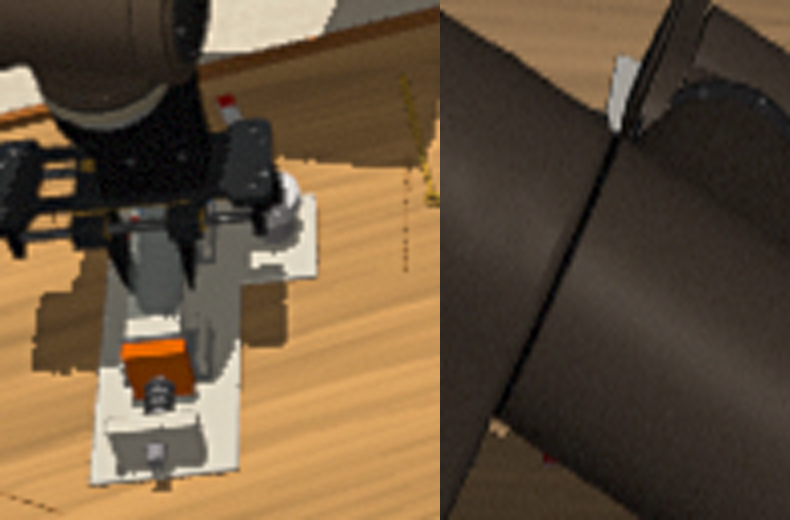

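The nose is pressing the orange carriage, whose top edge is at g5 (154,341), with the tube straight between the walls and the spring compressed. Force puts the press at about 28 mm; I check it against the image.

Run:
```python
from fit import *
c=cams(); g=lambda x,y:(x/4+190-.37,y/4+180-.37)
y=-.226;R=np.array([[np.cos(y),-np.sin(y)],[np.sin(y),np.cos(y)]])
for p,z in(((154.5,341),74),((125,345),74),((186,338),74),((155,318),79.8),((125,320),79.8),((181,316),79.8)):
    w=at(c["s"],*g(*p),z); print(w,R.T@(w[:2]-[562.5,-205]))
```

```text
[ 639.6 -223.2   74. ] [79.21766159 -0.46053481]
[ 636.1 -242.2   74. ] [ 80.06420464 -19.76165822]
[ 644.4 -203.1   74. ] [79.39157106 20.20392152]
[ 625.7 -219.3   79.8] [64.79721538  0.22556367]
[ 620.5 -238.4   79.8] [ 64.00939666 -19.55395456]
[ 630.1 -202.7   79.8] [65.3655803  17.38939079]
```

Request:
jog_arm(
  motion=[
    [[2,0,0],0],
    [[3,0,0],0],
    [[3,0,3],0],
    [[3,0,7],0],
    [[3,0,11],0],
  ],
)

```text
t: 14.8
eef_pos: [573.1, -209.2, 63.4]
tcp_rot: [-3.141, 0.003, -0.226]
ft_force: [-10.2, 2.4, 4.2]
opening: 0.38
grip_force: 30.0
```

Request:
jog_arm(
  motion=[
    [[0,0,3],0],
    [[0,0,6],0],
    [[0,0,8],0],
    [[0,0,9],0],
    [[0,0,9],0],
  ],
)

```text
t: 15.3
eef_pos: [572.9, -209.2, 54.2]
tcp_rot: [-3.141, 0.004, -0.226]
ft_force: [-9.7, 2.0, 1.6]
opening: 0.38
grip_force: 30.0
```

Request:
jog_arm(
  motion=[
    [[0,0,1],0],
    [[0,0,2],0],
    [[0,0,3],0],
    [[0,0,3.5],0],
    [[0,0,3.5],0],
  ],
)

```text
t: 15.8
eef_pos: [573.0, -209.2, 50.8]
tcp_rot: [-3.141, 0.003, -0.226]
ft_force: [-9.7, 2.1, 2.6]
opening: 0.373
grip_force: 30.0
```

Request:
jog_arm(
  motion=[
    [[-2,0,0],0],
    [[-4,0,0],0],
    [[-5,0,0],0],
    [[-5,0,0],0],
    [[-5,0,0],0],
  ],
)

```text
t: 16.3
eef_pos: [568.2, -208.1, 50.8]
tcp_rot: [-3.141, 0.003, -0.226]
ft_force: [-9.1, 2.1, 2.8]
opening: 0.377
grip_force: 30.0
```

Request:
jog_arm(
  motion=[
    [[-1,0,0],0],
    [[-2,0,0],0],
    [[-2,0,0],0],
    [[-2,0,0],0],
  ],
)

```text
t: 16.7
eef_pos: [566.3, -207.6, 50.8]
tcp_rot: [-3.141, 0.003, -0.226]
ft_force: [-8.3, 2.0, 1.7]
opening: 0.377
grip_force: 30.0
```

Request:
jog_arm(
  motion=[
    [[-1,0,0],0],
    [[-2,0,0],0],
    [[-2,0,0],0],
    [[-2,0,0],0],
  ],
)

```text
t: 17.1
eef_pos: [564.5, -207.2, 50.8]
tcp_rot: [-3.141, 0.003, -0.226]
ft_force: [-7.3, 2.7, 2.1]
opening: 0.377
grip_force: 30.0
```

Request:
jog_arm(
  motion=[
    [[0,0,0],0],
    [[0,0,0],0],
    [[0,0,0],0],
    [[0,0,0],0],
    [[0,0,0],0],
  ],
  grip=0,
)

```text
t: 17.6
eef_pos: [565.7, -207.7, 51.2]
tcp_rot: [3.141, -0.0, -0.226]
ft_force: [0.8, -0.2, -0.5]
opening: 0.745
grip_force: 0.0
```

Request:
jog_arm(
  motion=[
    [[0,0,0],0],
    [[0,0,0],0],
    [[0,0,0],0],
    [[0,0,-20],0],
    [[0,0,-60],0],
  ],
)

```text
t: 18.1
eef_pos: [564.4, -207.2, 109.4]
tcp_rot: [-3.14, 0.005, -0.226]
ft_force: [0.2, -0.7, 0.1]
opening: 1.001
grip_force: 0.0
```

Request:
jog_arm(
  motion=[
    [[0,0,-40],0],
    [[0,-40,-70],0],
    [[0,-90,-70],0],
    [[0,-140,-70],0],
    [[0,-180,-70],0],
  ],
)

```text
t: 18.6
eef_pos: [606.1, -29.9, 181.6]
tcp_rot: [-3.141, -0.001, -0.226]
ft_force: [-0.3, -1.0, -0.2]
opening: 0.998
grip_force: 0.0
```

Run:
```python
from fit import *
c=cams(); s=state(); print(s["eef_pos"],s["tcp_rot"],s["ft_force"])
b=c["s"]["img"][180:310,190:300]; a=c["t"]["img"][125:225,370:455]
cv2.imwrite("pics/g6.png",np.hstack([cv2.resize(b,(440,520),interpolation=cv2.INTER_CUBIC),cv2.resize(a,(350,412),interpolation=cv2.INTER_CUBIC)[:520] if 0 else cv2.copyMakeBorder(cv2.resize(a,(350,412),interpolation=cv2.INTER_CUBIC),0,108,0,0,0)]))
```

```text
[606.38867997 -28.03401983 181.2338103 ] [-3.14111236e+00 -3.22948563e-04 -2.21897154e-01] [-0.31452195 -0.02609385 -0.65551245]
```

View pics/g6.png

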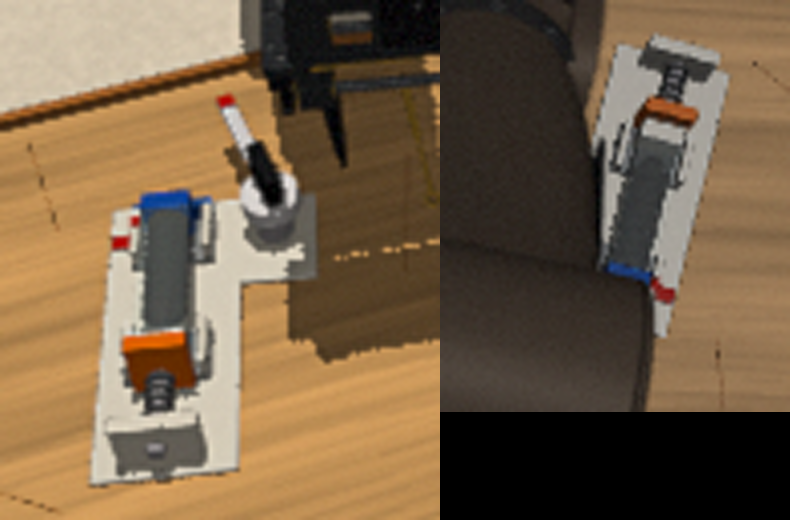

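The magazine is seated: blue cap behind the lip at g6 (165,200), carriage at (155,340). The wing at (264,172) is untouched. That was picture 10, so from here I check by numbers only.

Run:
```python
from fit import *
c=cams(); g=lambda x,y:(x/4+190-.37,y/4+180-.37)
y=-.226;R=np.array([[np.cos(y),-np.sin(y)],[np.sin(y),np.cos(y)]])
for n,p,z in(("cap",(165,196),56),("carr",(155,339),74),("tip",(225,96),65)):
    w=at(c["s"],*g(*p),z); print(n,w,R.T@(w[:2]-[562.5,-205]))
s=state(); print(s["eef_pos"],s["tcp_rot"][2],shift(522.4,-118.9,130,.125),shift(522.4,-118.9,93,.125))
```

```text
cap [ 501.  -193.1   56. ] [-62.602651    -2.18359513]
carr [ 638.1 -222.6   74. ] [77.62135719 -0.21191407]
tip [ 424.7 -130.6   65. ] [-150.96744645   41.62967826]
[605.89485759 -31.57112419 181.05865584] -0.22427954977896647 ([-62.0, 103.7, 51.1], np.float64(-0.349)) ([-62.0, 103.7, 88.1], np.float64(-0.349))
```

Request:
jog_arm(
  motion=[
    [[-20,35,15],-0.1],
    [[-40,70,35],-0.2],
    [[-61,104,50],-0.3],
    [[-61,104,50],-0.349],
    [[-61,104,50],-0.349],
  ],
  grip=0.5,
)

```text
t: 19.3
eef_pos: [522.3, -122.0, 131.0]
tcp_rot: [-3.142, 0.001, 0.12]
ft_force: [-0.1, 0.5, 0.5]
opening: 0.631
grip_force: 0.0
```

Run:
```python
from fit import *
s=state(); print(s["eef_pos"],s["tcp_rot"][2],s["opening"],shift(523,-119.8,93,.125))
```

```text
[ 522.33155776 -121.95097422  130.95628722] 0.12001231498955023 0.6313706761357533 ([0.9, -2.1, 38.0], np.float64(-0.005))
```

Request:
jog_arm(
  motion=[
    [[1,0,0],0],
    [[1,0,10],0],
    [[1,0,25],0],
    [[1,0,36],0],
    [[1,0,38],0],
  ],
)

```text
t: 19.8
eef_pos: [523.8, -119.3, 91.6]
tcp_rot: [-3.141, 0.002, 0.123]
ft_force: [-0.5, -0.4, -0.4]
opening: 0.502
grip_force: 0.0
```

Request:
jog_arm(
  motion=[
    [[0,0,0],0],
    [[0,0,0],0],
    [[0,0,0],0],
    [[0,0,0],0],
    [[0,0,0],0],
  ],
  grip=1,
)

```text
t: 20.3
eef_pos: [524.2, -119.8, 93.4]
tcp_rot: [3.141, -0.0, 0.123]
ft_force: [0.7, 3.4, 2.4]
opening: 0.148
grip_force: 30.0
```

Request:
jog_arm(
  motion=[
    [[0,0,0],0],
    [[0,0,0],0],
    [[0,0,0],0],
    [[0,0,0],0],
    [[0,0,0],0],
  ],
)

```text
t: 20.8
eef_pos: [524.2, -119.7, 93.4]
tcp_rot: [3.141, -0.0, 0.123]
ft_force: [-0.6, 2.0, 5.6]
opening: 0.146
grip_force: 30.0
```

Request:
jog_arm(
  motion=[
    [[0,0,0],-0.06],
    [[0,0,0],-0.16],
    [[0,0,0],-0.26],
    [[0,0,0],-0.36],
    [[0,0,0],-0.42],
  ],
)

```text
t: 21.3
eef_pos: [524.2, -119.9, 93.4]
tcp_rot: [3.141, -0.0, 0.547]
ft_force: [-1.1, 0.2, 5.8]
opening: 0.146
grip_force: 30.0
```

Request:
jog_arm(
  motion=[
    [[0,0,0],-0.1],
    [[0,0,0],-0.2],
    [[0,0,0],-0.3],
    [[0,0,0],-0.4],
    [[0,0,0],-0.4],
  ],
)

```text
t: 21.8
eef_pos: [524.3, -119.9, 93.4]
tcp_rot: [3.141, -0.0, 0.946]
ft_force: [-0.2, 1.2, 5.3]
opening: 0.147
grip_force: 30.0
```

Run:
```python
from fit import *
s=state(); print(s["t"],s["eef_pos"],s["tcp_rot"][2],s["ft_force"],s["moment"],s["opening"])
```

```text
21.8 [ 524.33940948 -119.94459997   93.3971922 ] 0.9455493324173403 [-0.20607038  1.18838995  5.30767421] [0.21604091 0.03044688 0.03007595] 0.1469445041823533
```

Request:
jog_arm(
  motion=[
    [[0,0,0],-0.08],
    [[0,0,0],-0.16],
    [[0,0,0],-0.24],
    [[0,0,0],-0.3],
    [[0,0,0],-0.34],
  ],
)

```text
t: 22.3
eef_pos: [524.4, -119.9, 93.4]
tcp_rot: [3.141, 0.0, 1.284]
ft_force: [1.0, 1.1, 5.3]
opening: 0.148
grip_force: 30.0
```

Run:
```python
from fit import *
s=state(); print(s["tcp_rot"][2],s["ft_force"],s["moment"])
```

```text
1.2841665171649546 [0.95249601 1.10807799 5.30558956] [ 0.13620416 -0.06378194 -0.04290962]
```

Request:
jog_arm(
  motion=[
    [[0,0,0],-0.02],
    [[0,0,0],-0.04],
    [[0,0,0],-0.06],
    [[0,0,0],-0.07],
    [[0,0,0],-0.07],
  ],
)

```text
t: 22.8
eef_pos: [524.4, -119.9, 93.4]
tcp_rot: [3.141, -0.0, 1.351]
ft_force: [-0.6, -0.2, 5.4]
opening: 0.144
grip_force: 30.0
```

Run:
```python
from fit import *
s=state(); print(s["tcp_rot"][2],s["ft_force"],s["moment"])
```

```text
1.3511583502233238 [-0.58412945 -0.24120463  5.41076058] [ 0.01329994 -0.09759267 -0.37540114]
```

Request:
jog_arm(
  motion=[
    [[0,0,0],-0.02],
    [[0,0,0],-0.03],
    [[0,0,0],-0.03],
    [[0,0,0],-0.03],
  ],
)

```text
t: 23.2
eef_pos: [524.4, -120.0, 93.4]
tcp_rot: [3.141, -0.0, 1.38]
ft_force: [0.3, -0.8, 5.9]
opening: 0.15
grip_force: 30.8
```

Run:
```python
from fit import *
s=state(); print(s["tcp_rot"][2],s["ft_force"],s["moment"])
```

```text
1.3798923192440073 [ 0.26235762 -0.8308574   5.8545516 ] [ 0.01523737 -0.06327877 -0.79244289]
```

Request:
jog_arm(
  motion=[
    [[0,0,0],0],
    [[0,0,0],0],
    [[0,0,0],0],
    [[0,0,0],0],
    [[0,0,0],0],
  ],
  grip=0.5,
)

```text
t: 23.7
eef_pos: [524.1, -119.8, 93.0]
tcp_rot: [-3.141, 0.0, 1.383]
ft_force: [0.0, -0.1, -0.2]
opening: 0.481
grip_force: 0.0
```

Request:
jog_arm(
  motion=[
    [[0,0,-15],0],
    [[0,0,-45],0],
    [[0,0,-85],0],
    [[0,0,-120],0],
    [[0,0,-140],0],
  ],
)

```text
t: 24.2
eef_pos: [524.5, -119.9, 235.9]
tcp_rot: [3.139, 0.001, 1.383]
ft_force: [-0.9, 0.9, 0.5]
opening: 0.5
grip_force: 0.0
```

Request:
jog_arm(
  motion=[
    [[40,0,0],0],
    [[80,0,0],0],
    [[120,0,0],0],
    [[160,0,0],0],
    [[200,0,0],0],
  ],
)

```text
t: 24.7
eef_pos: [561.5, 78.3, 233.2]
tcp_rot: [3.141, 0.0, 1.383]
ft_force: [1.1, -0.6, 0.8]
opening: 0.501
grip_force: 0.0
```

Run:
```python
from fit import *
c=cams(); s=state(); print(s["t"],s["eef_pos"],s["ft_force"])
y=-.226;R=np.array([[np.cos(y),-np.sin(y)],[np.sin(y),np.cos(y)]])
im=c["s"]["img"]; h=cv2.cvtColor(im,cv2.COLOR_BGR2HSV)
def comps(m,z,n):
    k,_,st,ce=cv2.connectedComponentsWithStats(m)
    for i in range(1,k):
        if st[i,4]>=4 and 190<ce[i][0]<300 and 180<ce[i][1]<310:
            w=at(c["s"],*ce[i],z); print(n,ce[i].round(1),st[i,4],"local",(R.T@(w[:2]-[562.5,-205])).round(1))
comps(cv2.inRange(h,(0,170,80),(6,255,255))|cv2.inRange(h,(174,170,80),(180,255,255)),65,"red")
comps(cv2.inRange(h,(105,140,60),(125,255,255)),56,"blue")
comps(cv2.inRange(h,(8,200,120),(16,255,255)),70,"orange")
```

```text
24.8 [561.74081375  80.4152645  232.95862925] [-1.03021781 -0.33209307 -0.51408662]
red [223.4 228.9] 11 local [-56.4 -22. ]
red [219.6 240.1] 11 local [-15.8 -30.3]
blue [236.9 231.6] 8 local [-48.9  15.7]
orange [228.  265.1] 51 local [76.9 -1.8]
```

```bash
python3 -c "
from cell import job_done; print(job_done())"
```

```text
the job is handed in; nothing more can be done
None
```

The magazine is clamped flat in the loader behind the blue lip and the lock collar is turned to its stop with its arm over the red mark; I handed the job in at about 25 s, and `job_done()` returned no verdict.

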